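# Arm the part ejector and load a blank

## Task

Get the tapping fixture ready for its next part. Draw the sprung kicker arm back by its knob until it passes the bent-rod catch, ease it gently onto the catch so that it stays hooked (never let it fly back), then fetch the rectangular aluminium block with the bore in its top and push it straight down between the two spring jaws, bore up and in line with them, until it sits fully home on the base plate. Leave the kicker hooked, the block released and the other things on the bench where they are.

Things in the scene. Friction and masses are not known exactly. Their poses are not given: they have to be found in the camera images.
- fixture: The ejector fixture: a blue-painted base plate 295 x 265 x 12 mm fixed to the bench, carrying kicker, catch and jaws. Origin at the centre of the plate's underside (bench level); x along its 295 mm side, y along its 265 mm side, z up. It stands anywhere near the right front of the robot, turned up to 20 degrees. All heights below are above the bench.
- kicker_pivot (a point): On the kicker arm's vertical hinge axis, near the corner of the plate, at (-67.5, +82.5) mm in the fixture's x, y; height 46 mm.
- kicker (a joint): Angle of the kicker arm in rad: 0 sprung home, lying over the nest; grows as it is drawn back, clockwise seen from above; 1.396 when hooked (roller resting against the catch tooth); 1.526 at its back stop. At 0 the arm points 0.087 rad anticlockwise of the fixture's x axis. Its spring needs about 3 N at the knob at the start and about 9.5 N when hooked (12 N while passing the catch nose), and always pulls it towards 0.
- kicker_knob (a point): Middle of the gripping length of the kicker's upright black handle: a round post 18 mm in diameter, from 52 to 118 mm high, standing on the steel arm 105 mm from the pivot; this point is 98 mm high. The arm itself is a steel bar 16 mm wide, 40 to 52 mm high.
- kicker_roller (a point): Centre of the upright steel roller pin, 12 mm in diameter, 52 to 76 mm high, on the far end of the kicker arm, 160 mm from the pivot. This is what the catch hooks.
- catch (a joint): Catch angle in rad: 0 closed (held by a light spring), up to 0.35 swung outward. A hook bent from 8 mm steel rod, 62 to 70 mm high (tail plate and hub to 77), with a trigger tail. The drawn roller pushes its sloping nose aside (0.15 rad); it snaps shut behind the roller by itself at a kicker angle of 1.40 to 1.42. Hair trigger: 3 N inward on the tail or 1.5 N outward on the tooth frees it.
- catch_tooth (a point): On the catch's tooth, 85 mm from its hinge, 66 mm high; the hooked roller rests against the tooth on the side nearer the catch's hinge.
- nest (a point): Centre of the nest between the two spring jaws, on the plate's upper face, 12 mm above the bench; its axes are the fixture's. The jaws face each other along the fixture's x axis, 84 mm apart when empty; they are 36 mm wide in y, reach 13 to 39 mm high, flare outward above 26 mm to 98 mm apart at the top, and each yields 10 mm on a spring (about 4 N at first, 5 N around the block). Nothing stands beside the nest in y once the kicker is back.
- blank: The workpiece: a plain rectangular aluminium block 90 x 36 x 50 mm high, about 0.42 kg, with the dark mouth of an 18 mm bore in its top. Origin at the centre of its underside, x along its 90 mm length, y across its 36 mm width, z up. It goes lengthwise between the jaws, either way round; about 10 to 20 N of downward push seats it, its own weight does not.
- adapter: Bystander: a dark steel stepped tap adapter standing upright, 52 mm in diameter and 85 mm high. Origin at the centre of its foot.
- paste: Bystander: a white plastic jar with a black lid, 60 mm in diameter and 75 mm high. Origin at the centre of its foot.
Mind the look-alikes: they are no part of the job. Of the things like the blank, leave any that is orange or purple; of the rest the larger one is meant.

How it is judged:
By the outcome, as a careful person would: the job done as asked, in the order asked, and still so for the second after the job is handed in, with the robot touching nothing.
It also fails if it takes over 61 s, if anything falls off the work surface, if the arm or the gripper's body presses on something with over 40 N, if the wrist force passes 120 N, or if a joint passes its speed limit or range.

## Robot

A 6-joint arm with a two-finger parallel gripper is mounted at the origin on the work surface. World frame = base frame: x ahead of the robot, y to its left, z up, the work surface at z = 0. Lengths are in m, angles in rad, forces in N, time in s.
With the tool pointing down it reaches from about 0.275 to 0.725 m from the base axis. Payload 15.9 kg.
Tool frame: the origin (TCP) lies between the finger pads; the fingertips stand 22 mm ahead of it and the grasp point (between the pads) lies 3 mm ahead of it; z points along the fingers, y is the line along which they close (so a half turn about z gives the same grasp; the last joint's range is limited). The gripper opens to 85 mm and grips with 20 to 120 N. Pads are 22 mm wide; open, the fingers measure 114 mm over their backs; the gripper's body (76 mm by 85 mm) begins 54 mm behind the grasp point. The pads swing forward as they close: fully open they stand 13 mm farther back than shut.
Start: joints at [1.157, 0.213, -0.034, 1.323, 0, 1.571], TCP at [0.201, 0.458, 0.253] pointing down, gripper open.
Joint ranges: [-2.98, 2.98], [-0.74, 1.72], [-1.14, 1.35], [-2.1, 2.04], [-1.57, 1.44], [-3.14, 3.14]. Speed limits (rad/s): [1.89, 1.89, 2.39, 2.57, 3.14, 3.14].

## Interface

Orientations are given as [roll, pitch, yaw] about the fixed x, y, z axes, in that order (R = Rz(yaw) Ry(pitch) Rx(roll)).
In Python, from station import * gives the robot as it stands. Calls block until the motion is done:
- move_to(position, orientation): joint-space move of the TCP to a pose.
- servo_line(position, ori=None, max_speed=0.15, f_stop=None): straight line of the TCP; ori=None keeps the orientation; max_speed is the mean speed in m/s. With f_stop (N) it stops when the force on the tool has changed by that much, and returns True; else False.
- goto_joints(angles): joint-space move.
- gripper_to(opening, effort=None): finger opening in m; effort is the grip in N (None keeps the last); returns when the fingers have stopped.
- hold(seconds).
- ik(position, orientation): joint angles nearest the present ones, or None.
- read_camera(name): name is "scene" or "top" or "wrist"; returns the picture (384x512x3 uint8, red, green, blue); there is no depth.
- camera_info(name): a dict with "K" (3x3 intrinsics, pixels), "k1" (the pictures are not rectified: a ray, as slopes to the right and down, at radius r is drawn at 1 + k1 r^2 times it, then the intrinsics apply), "R" (3x3) and "t" (3): a world point X has camera coordinates R X + t; the wrist camera has in their place "hand_eye" (4x4, takes a point from camera to tool coordinates, whose origin is the TCP and whose axes are the flange's). Camera axes: x right, y down, z forward; pixel columns grow to the right and rows downward; lengths in m; the calibration is good to about 2 mm. A picture is of the moment at which its call begins: read the wrist's pose just before it. camera_info takes no time and is no camera call.
A pose or a line that the arm cannot do raises PlanningError and nothing moves.
- hand_in(): hands the job in; it is judged then, once.
Readings, each from a call of its own:
- current_time(): time.
- current_joint_positions(): joint angles.
- current_joint_vel(): joint speeds.
- current_joint_efforts(): joint torques, N m.
- current_tcp_pos(): TCP position.
- current_orientation(): TCP orientation.
- current_ft_force(): force on the tool from outside, world axes, zero at the start.
- current_wrist_torque(): the same for the moment, N m.
- current_opening(): finger opening in m.
- current_grip_force(): force on a finger pad.
Only numpy, scipy, OpenCV 4.12 (cv2) and the standard library are available. Lean on these libraries where they do the work, as an engineer would, in place of code of your own. Each camera call takes 0.05 s, during which the arm holds its last target. There are 200 camera calls.

## Working session

There is one attempt and no reset: what is moved stays moved. The work goes in short steps, each a Python script; the robot and the scene stay as the last script left them, time stands still between calls to the robot, and variables do not carry over. Pictures are saved under pics/ and viewed, at most 10 in all, crops included, and the job is handed in when it is done.

```bash
mkdir -p pics; ls
python3 - <<'E'
from station import *
import cv2
for n in("top","scene"):
    cv2.imwrite(f"pics/{n}0.png",cv2.resize(read_camera(n)[:,:,::-1],(800,600)))
    c=camera_info(n);print(n,c)
print(camera_info("wrist"),current_time())
E
```

```text
pics
top {'K': array([[461.90107692,   0.        , 251.992887  ],
       [  0.        , 461.90107692, 191.74986092],
       [  0.        ,   0.        ,   1.        ]]), 'k1': -0.04258911492878584, 'R': array([[-0.02916127, -0.99957387,  0.00130222],
       [-0.99366443,  0.02884736, -0.10862244],
       [ 0.10853859, -0.00446153, -0.99408223]]), 't': array([0.06352092, 0.6003926 , 0.98053071])}
scene {'K': array([[445.97472189,   0.        , 254.62638555],
       [  0.        , 445.97472189, 193.94569334],
       [  0.        ,   0.        ,   1.        ]]), 'k1': -0.01868511236492179, 'R': array([[-0.71448992,  0.69962931,  0.00479496],
       [ 0.42452633,  0.4389708 , -0.79188511],
       [-0.55613088, -0.56375834, -0.61065127]]), 't': array([ 0.37534509, -0.21152023,  1.44399867])}
{'K': array([[316.71938938,   0.        , 256.23879169],
       [  0.        , 316.71938938, 191.25806913],
       [  0.        ,   0.        ,   1.        ]]), 'k1': 0.013150004973843627, 'hand_eye': array([[-4.95947297e-04, -9.65781791e-01, -2.59355520e-01,
         6.51450751e-02],
       [ 9.99999429e-01, -7.24407321e-04,  7.85301911e-04,
         1.01792426e-03],
       [-9.46309324e-04, -2.59354983e-01,  9.65781599e-01,
        -1.21165617e-01],
       [ 0.00000000e+00,  0.00000000e+00,  0.00000000e+00,
         1.00000000e+00]])} 0.1
```

View pics/top0.png

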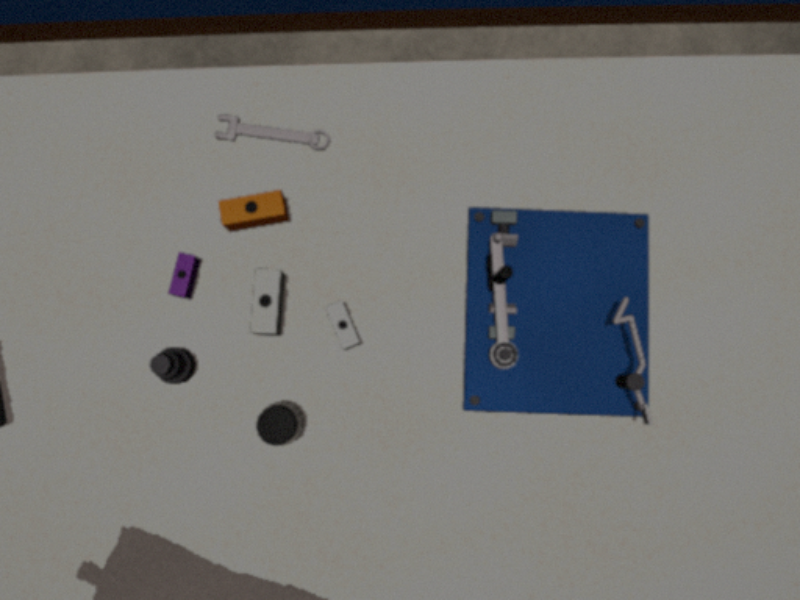

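View pics/scene0.png

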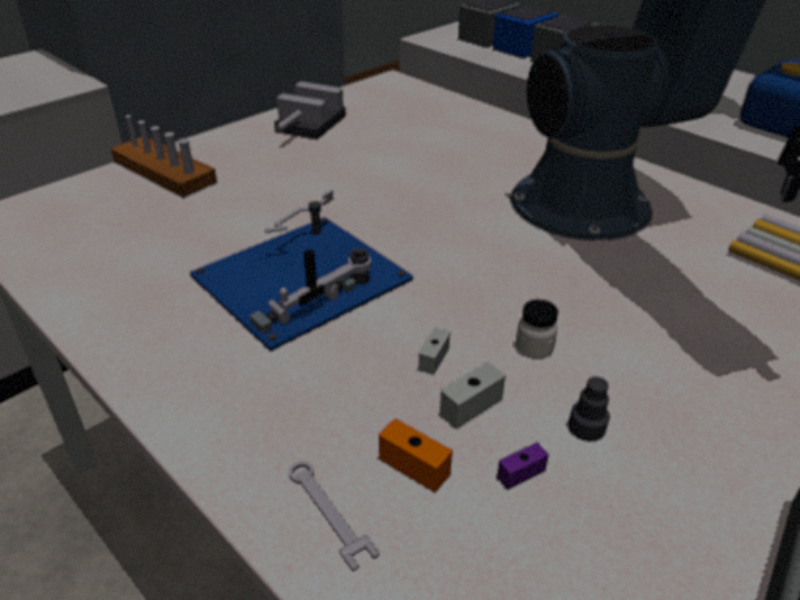

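The top view shows the fixture plate with corners (469,207), (648,214), (647,416), (464,410), the pivot at (503,354), the knob near (502,273) and the catch at about (630,340). The block candidates are large grey (266,300), small grey (343,325), orange (253,208) and purple (184,275). Orange and purple are excluded, so the larger grey one at (266,300) is the blank.

```bash
cat > h.py <<'E'
from station import *
import cv2, numpy as np
from math import *
def cam(n):
    c=camera_info(n); K=c["K"]; d=np.array([c["k1"],0,0,0,0.])
    if n=="wrist":
        # call right before picture
        p=np.array(current_tcp_pos()); r,pi_,y=current_orientation()
        from scipy.spatial.transform import Rotation as Ro
        T=np.eye(4);T[:3,:3]=Ro.from_euler('xyz',[r,pi_,y]).as_matrix();T[:3,3]=p
        M=np.linalg.inv(T@c["hand_eye"]); return K,d,M[:3,:3],M[:3,3]
    return K,d,c["R"],c["t"]
def undist(uv,K,k1):
    q=(np.asarray(uv,float).reshape(-1,2)-K[:2,2])/[K[0,0],K[1,1]]; s=q.copy()
    for _ in range(10): s=q/(1+k1*(s**2).sum(1,keepdims=True))
    return s
def back(uv,z,C):
    K,d,R,t=C; s=undist(uv,K,d[0]); D=np.c_[s,np.ones(len(s))]@R; o=-R.T@t
    return o+D*((z-o[2])/D[:,2])[:,None]
def proj(X,C):
    K,d,R,t=C; q=np.asarray(X,float).reshape(-1,3)@R.T+t; s=q[:,:2]/q[:,2:]
    return s*(1+d[0]*(s**2).sum(1,keepdims=True))*[K[0,0],K[1,1]]+K[:2,2]
E
python3 - <<'E'
from h import *
C=cam("top"); im=read_camera("top"); im=np.mean([im]+[read_camera("top") for _ in range(3)],0).astype(np.uint8)
hsv=cv2.cvtColor(im,cv2.COLOR_RGB2HSV)
m=cv2.inRange(hsv,(100,120,40),(130,255,255)); m[:100]=0
cnt=max(cv2.findContours(m,0,2)[0],key=cv2.contourArea)
hull=cv2.convexHull(cnt)
P=back(hull.reshape(-1,2),0.012,C)
r=cv2.minAreaRect(P[:,:2].astype(np.float32)*1000); print("plate",r)
# blank
print(im[192,170],im[192,150],im[195,182],im[205,219])
g=im.min(2).astype(np.uint8)
crop=im[150:240,130:250]
cv2.imwrite("pics/crop1.png",cv2.resize(crop[:,:,::-1],None,fx=6,fy=6,interpolation=cv2.INTER_CUBIC))
print("blank approx",back([[170,192]],0.05,C), "nest approx", back([[321.5,175]],0.012,C), "pivot",back([[322,226.5]],.055,C))
print(current_orientation(),current_time())
E
```

```text
plate ((582.2059326171875, -186.72901916503906), (257.92962646484375, 289.4942626953125), 86.20805358886719)
[27 26 27] [136 134 130] [90 85 80] [76 74 73]
blank approx [[0.60468543 0.22299225 0.05      ]] nest approx [[ 0.63760239 -0.11150867  0.012     ]] pivot [[ 0.52077892 -0.10078002  0.055     ]]
[-3.14124836e+00 -2.16163624e-05  2.72780510e+00] 0.3
```

View pics/crop1.png

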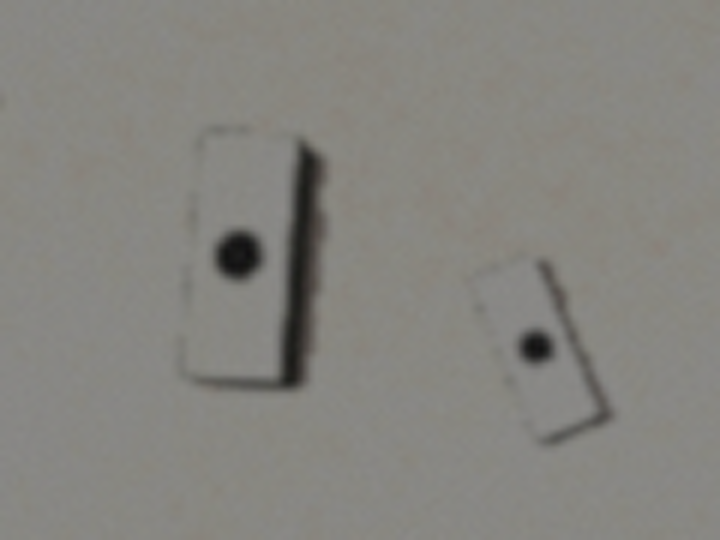

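The crop confirms the larger plain grey block, with its bore at crop (238,255) and top-face corners (202,128), (300,137), (283,382), (183,375). The smaller grey one at (536,346) is the look-alike. Next I look at the knob from above.

```bash
cat >> h.py <<'E'
FC=np.array([0.5822,-0.1867]); FY=-0.066
def fx(x,y):  # fixture mm -> world xy
    return FC+np.array([[cos(FY),-sin(FY)],[sin(FY),cos(FY)]])@np.array([x,y])/1000
PV=fx(-67.5,82.5)
def knob(q,r=.105):
    a=FY+.087-q; return PV+r*np.array([cos(a),sin(a)]),a
E
python3 - <<'E'
from h import *
p,a=knob(0); print(p,a)
for q in(0,.7,1.45):
    k,b=knob(q); print(ik([*k,.095],[pi,0,b]))
print("crop rect",back(np.array([[202,128],[300,137],[283,382],[183,375],[238,255]])/6+[130,150]-.4,.05,cam("top")))
move_to([*p,.225],[pi,0,a])
C=cam("wrist"); im=read_camera("wrist"); np.savez("w1.npz",im=im,R=C[2],t=C[3])
big=cv2.resize(im[:,:,::-1],(800,600))
for nm,(x,y,z) in dict(piv=(*PV,.055),knobtop=(*p,.118),roll=(*knob(0,.16)[0],.076)).items():
    u=proj([[x,y,z]],C)[0]*800/512; print(nm,u); cv2.drawMarker(big,tuple(int(v) for v in u),(0,0,255),0,12,1)
cv2.imwrite("pics/w1.png",big); print(current_time())
E
```

```text
[ 0.62526486 -0.09772302] 0.02099999999999999
[-0.15503637  0.55371085  0.05811747  1.07520295  0.          2.96555629]
[-0.26885984  0.53696261  0.03015729  1.06399101  0.         -2.7314525 ]
[-0.36400543  0.43689786 -0.13112909  1.00276937  0.         -2.07659809]
crop rect [[0.6510908  0.23719382 0.05      ]
 [0.64675038 0.20173572 0.05      ]
 [0.55832822 0.20890549 0.05      ]
 [0.56185568 0.24475456 0.05      ]
 [0.60451435 0.22458022 0.05      ]]
piv [403.17137544 435.58903887]
knobtop [404.2834694 309.2030457]
roll [404.1124641  188.07234842]
2.8333
```

View pics/w1.png

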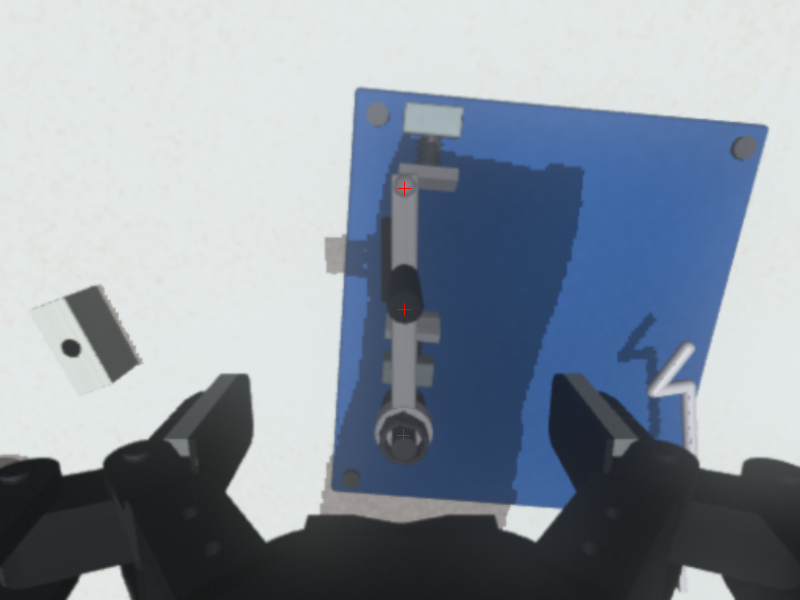

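The red predictions fall on the pivot (403,435), knob top (404,309) and roller (404,188), so the fixture pose is good. I grip and draw now, with the yaw turned by π to keep the last joint in range.

Run:
```python
from h import *
p,a=knob(0)
move_to([*p,.16],[pi,0,a+pi])
gripper_to(.06,40)
print(servo_line([*p,.095],max_speed=.1,f_stop=8))
gripper_to(.0,40); print("open",current_opening(),current_ft_force(),current_time())
def go(q,s=.07):
    k,b=knob(q); servo_line([*k,.095],[pi,0,b+pi],max_speed=s)
    f=np.array(current_ft_force()); t=np.array([sin(b),-cos(b)]); r=np.array([cos(b),sin(b)])
    print(round(q,3),"tang %.1f rad %.1f z %.1f"%(f[:2]@t,f[:2]@r,f[2]),"t",round(current_time(),2))
for q in np.linspace(.2,1.2,6): go(q)
for q in (1.3,1.36,1.40,1.43,1.465): go(q,.04)
im=read_camera("top"); cv2.imwrite("pics/t2.png",cv2.resize(im[90:290,270:440,::-1],None,fx=3,fy=3,interpolation=cv2.INTER_CUBIC))
print(current_opening(),current_grip_force())
```

```text
False
open 0.01724896693745983 [-1.0679333  -6.41355587  3.57132236] 7.1167
0.2 tang -2.6 rad 0.3 z 5.8 t 7.57
0.4 tang -2.9 rad 2.9 z 6.5 t 8.02
0.6 tang -3.7 rad 3.3 z 4.7 t 8.47
0.8 tang -5.7 rad 5.5 z 3.9 t 8.92
1.0 tang -6.3 rad 5.3 z 2.1 t 9.37
1.2 tang -7.2 rad 6.9 z 0.8 t 9.82
1.3 tang -8.3 rad 6.5 z 0.7 t 10.22
1.36 tang -6.4 rad 7.3 z 3.0 t 10.53
1.4 tang -4.4 rad 7.5 z 3.2 t 10.79
1.43 tang -8.6 rad 7.6 z 1.1 t 11.04
1.465 tang -7.6 rad 7.1 z 1.3 t 11.29
0.017011359869164376 39.46144759654999
```

View pics/t2.png

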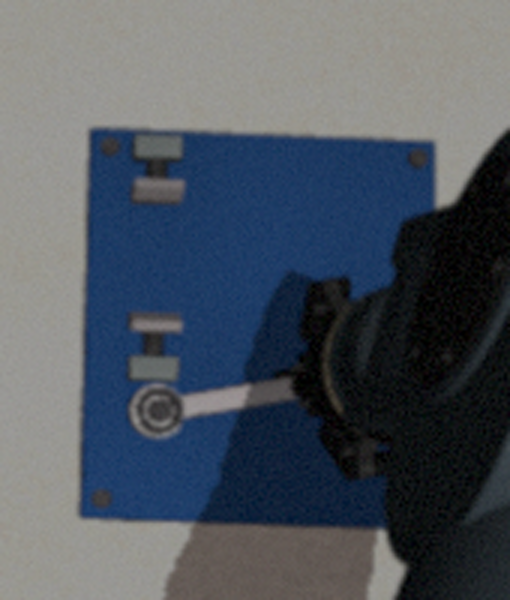

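Run:
```python
from h import *
for q in (1.45,1.435,1.42,1.41,1.403,1.396,1.39,1.384,1.378):
    k,b=knob(q); servo_line([*k,.095],[pi,0,b+pi],max_speed=.015); hold(.05)
    f=np.array(current_ft_force()); t=np.array([sin(b),-cos(b)])
    T=f[:2]@t; print(q,round(T,1),round(current_time(),2))
    if T>-1.5: break
```

```text
1.45 -8.0 11.65
1.435 -8.1 11.96
1.42 -8.3 12.27
1.41 -7.7 12.57
1.403 -6.4 12.87
1.396 -2.2 13.17
1.39 3.2 13.47
```

The picture shows the arm drawn back and the nest jaws free, at crop (158,190) and (156,322). The force fell to zero near 1.393, so the roller rests on the tooth. I release there and look.

Run:
```python
from h import *
k,b=knob(1.3935); servo_line([*k,.095],[pi,0,b+pi],max_speed=.015); hold(.1)
f=np.array(current_ft_force()); print(f)
gripper_to(.045); servo_line([*k,.17],max_speed=.15)
# look over nest: camera sits +x of tool; yaw pi+FY => camera on -x side
n=back([[322.3,176]],.039,cam("top"))[0]; print("nest est",n)
q=n[:2]+np.array([0.02,-.05])
move_to([*q,.25],[pi,0,FY])
C=cam("wrist"); im=read_camera("wrist"); np.savez("w2.npz",im=im,R=C[2],t=C[3])
big=cv2.resize(im[:,:,::-1],(800,600))
th=knob(1.396,.16)[0]
for X in([*n[:2],.012],[*th,.076]):
    u=proj([X],C)[0]*800/512; print(u); cv2.drawMarker(big,tuple(int(v) for v in u),(0,0,255),0,12,1)
cv2.imwrite("pics/w2.png",big); print(current_time())
```

```text
[ 0.88885303 -7.15076985  6.18593238]
nest est [ 0.63151741 -0.10890556  0.039     ]
[336.86441787 289.33125139]
[560.64973657 416.58383932]
16.6083
```

View pics/w2.png

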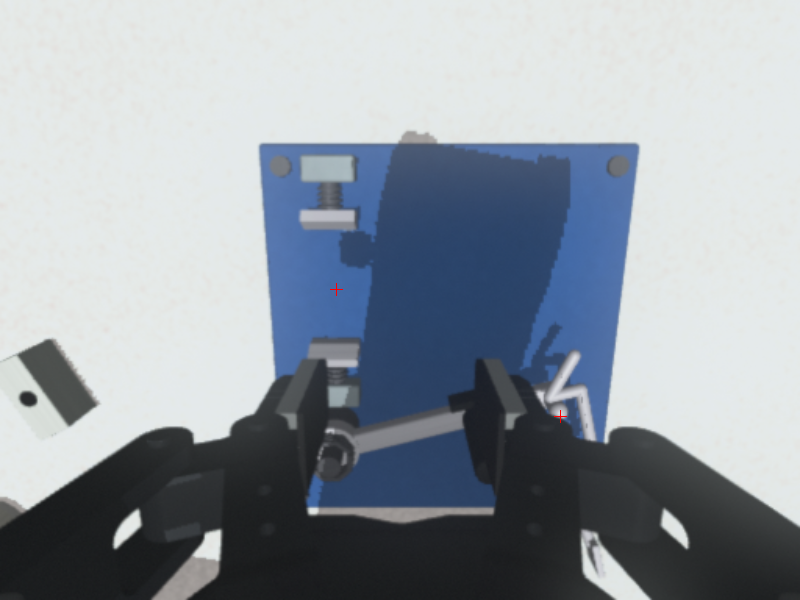

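The roller at (560,412) sits inside the catch hook and the kicker stays hooked. The upper jaw's flare top edge runs (300,209)-(357,209), and the lower jaw's edge ends at (360,360).

Run:
```python
from h import *
d=np.load("w2.npz"); c=camera_info("wrist"); C=(c["K"],[c["k1"]],d["R"],d["t"])
R=np.array([[cos(FY),sin(FY)],[-sin(FY),cos(FY)]])
def fxy(uv,z): return np.round((R@(back(np.array(uv)*.64,z,C)[:,:2]-FC).T).T*1000,1)
print("z39",fxy([[300,209],[357,209],[360,360],[310,360]],.039))
print("z13",fxy([[301,229],[357,229],[359,338],[311,338]],.013))
print("plate corners",fxy([[261,144],[637,144]],.012))
# line profile for edges
im=cv2.resize(d["im"],(800,600)).astype(int)
print([im[y,318:345].mean(0).sum().round().astype(int) for y in range(200,240,2)])
print([im[y,330:352].mean(0).sum().round().astype(int) for y in range(328,372,2)])
```

```text
z39 [[105.6  99.8]
 [105.6  62.1]
 [ -1.5  62.4]
 [ -1.5  98.3]]
z13 [[ 89.1 105.1]
 [ 89.2  64.7]
 [  6.   65.1]
 [  5.9 101.8]]
plate corners [[ 147.5  129.8]
 [ 147.4 -129.6]]
[np.int64(290), np.int64(296), np.int64(279), np.int64(278), np.int64(307), np.int64(458), np.int64(567), np.int64(573), np.int64(573), np.int64(571), np.int64(545), np.int64(446), np.int64(423), np.int64(421), np.int64(410), np.int64(356), np.int64(335), np.int64(326), np.int64(330), np.int64(330)]
[np.int64(336), np.int64(336), np.int64(336), np.int64(334), np.int64(318), np.int64(263), np.int64(255), np.int64(284), np.int64(375), np.int64(415), np.int64(417), np.int64(413), np.int64(408), np.int64(413), np.int64(419), np.int64(437), np.int64(521), np.int64(568), np.int64(567), np.int64(492), np.int64(268), np.int64(247)]
```

Run:
```python
from h import *
d=np.load("w2.npz"); c=camera_info("wrist"); C=(c["K"],[c["k1"]],d["R"],d["t"])
print("cam",-d["R"].T@d["t"])
R=np.array([[cos(FY),sin(FY)],[-sin(FY),cos(FY)]])
def fxy(uv,z): return np.round((R@(back(np.array(uv)*.64,z,C)[:,:2]-FC).T).T*1000,1)
print("z39",fxy([[330,221],[340,359],[300,215],[358,215],[360,362]],.039))
print("z26",fxy([[330,229.5]],.026), "z13",fxy([[340,343.5]],.013))
# top camera cross-check from edge at z39, crop coords 3x
T=cam("top")
P=back(np.array([[158,180],[158,203],[156,313],[156,331],[131,190],[185,190],[130,322],[182,322]])/3+[270,90],.039,T)
print(np.round((R@(P[:,:2]-FC).T).T*1000,1))
```

```text
cam [ 0.71783035 -0.16256673  0.37071262]
z39 [[ 97.7  80.3]
 [ -0.7  76.7]
 [101.6 100. ]
 [101.7  61.5]
 [ -3.   62.4]]
z26 [[90.4 82.3]] z13 [[ 1.5 79.8]]
[[102.   81.2]
 [ 84.9  80.9]
 [  3.7  80.7]
 [ -9.5  80.5]
 [ 93.8 100.9]
 [ 95.3  61.2]
 [ -3.6  99.5]
 [ -2.2  61.7]]
```

The nest is at fixture (48.4, 80.8), and both jaw edges agree on it. Next I go above the blank for one close look.

Run:
```python
from h import *
by=-.082
move_to([.6045,.2237,.20],[pi,0,pi+by])
C=cam("wrist"); im=read_camera("wrist"); np.savez("w3.npz",im=im,R=C[2],t=C[3])
big=cv2.resize(im[:,:,::-1],(800,600))
c,s=cos(by),sin(by)
for dx,dy in((0,0),(.045,.018),(.045,-.018),(-.045,.018),(-.045,-.018)):
    u=proj([[.6045+c*dx-s*dy,.2237+s*dx+c*dy,.05]],C)[0]*800/512; print(u.round()); cv2.drawMarker(big,tuple(int(v) for v in u),(0,0,255),0,12,1)
cv2.imwrite("pics/w3.png",big); print(current_time())
```

```text
[399. 285.]
[430. 359.]
[369. 359.]
[432. 203.]
[366. 204.]
18.825
```

View pics/w3.png

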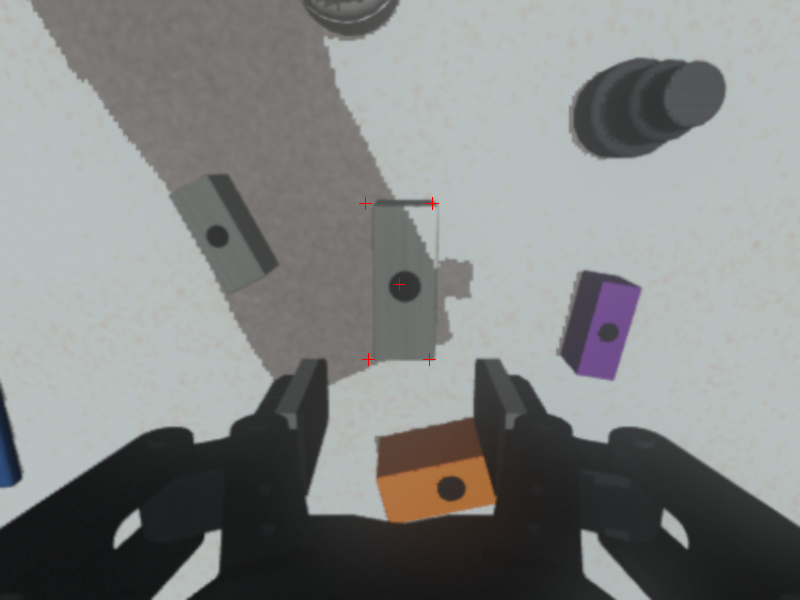

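The block's top spans x 373–437 and y 206–359 with the bore at (404,286), about 3 mm further in +y than predicted. I correct for that, grasp and lift.

Run:
```python
from h import *
b=[.604,.2267]; o=[pi,0,pi-.095]
gripper_to(.06,90)
move_to([*b,.10],o)
print(servo_line([*b,.033],max_speed=.1,f_stop=10))
gripper_to(0,90); print(current_opening(),current_grip_force())
f0=np.array(current_ft_force())
servo_line([*b,.15],max_speed=.15)
print(np.array(current_ft_force())-f0,current_opening())
n=fx(48.4,80.8); print(n)
move_to([*n,.15],[pi,0,pi+FY])
servo_line([*n,.085],max_speed=.12)
C=cam("wrist"); im=read_camera("wrist"); np.savez("w4.npz",im=im,R=C[2],t=C[3])
cv2.imwrite("pics/w4.png",cv2.resize(im[:,:,::-1],(800,600))); print(current_tcp_pos(),current_time())
```

```text
False
0.03514415067838487 91.14176630973816
[  1.0954232    0.95115552 -11.30534802] 0.03497826372112243
[ 0.63582355 -0.109268  ]
[ 0.63646327 -0.10910635  0.08601926] 23.7167
```

View pics/w4.png

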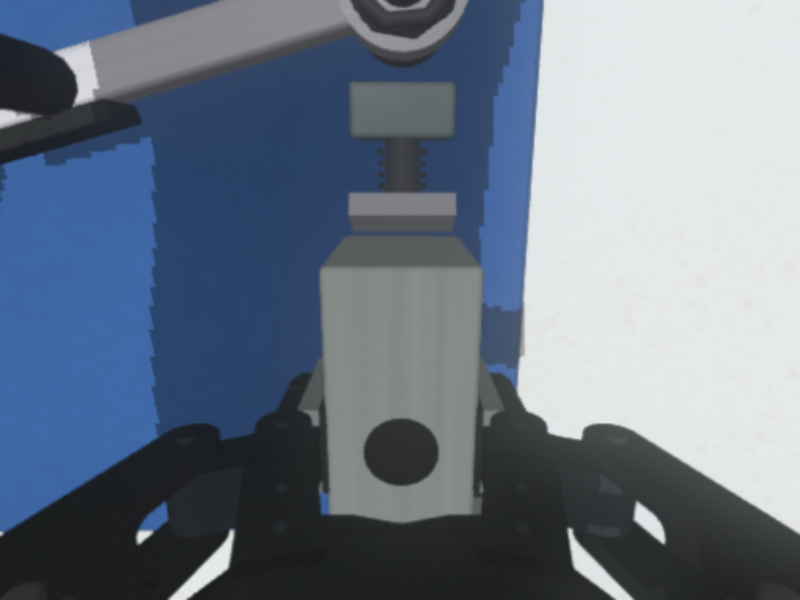

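The block is held square above the nest: its end top edge is at y 267 (x 320–481), the bore at (401,452) and the jaw flare edge at y 217. I check the lengthwise alignment numerically, then press down.

Run:
```python
from h import *
d=np.load("w4.npz"); c=camera_info("wrist"); C=(c["K"],[c["k1"]],d["R"],d["t"])
R=np.array([[cos(FY),sin(FY)],[-sin(FY),cos(FY)]])
f=lambda uv,z: np.round((R@(back(np.array(uv)*.64,z,C)[:,:2]-FC).T).T*1000,1)
print("top edge",f([[320,267],[481,267]],.103),"bore",f([[401,452]],.103),"bottom",f([[345,237],[460,237]],.053))
print("jaw39",f([[348,217],[456,217]],.039),"jaw26",f([[350,230],[455,230]],.026))
p=current_tcp_pos(); print("tcp",np.round(R@(np.array(p[:2])-FC)*1000,1),current_orientation())
```

```text
top edge [[ 4.8 64.8]
 [ 4.8 99.2]] bore [[49.4 82.1]] bottom [[  5.4  64.8]
 [  5.4 100.6]]
jaw39 [[  0.7  64.5]
 [  0.7 100.8]] jaw26 [[  6.7  63.7]
 [  6.7 102. ]]
tcp [49. 81.] [-3.14143613e+00  1.44770970e-03  3.07594115e+00]
```

The block is within about 0.5 mm of the jaws, so I press it in.

Run:
```python
from h import *
p=list(current_tcp_pos()[:2]); n=fx(48.4,80.9)
f0=np.array(current_ft_force())
for z,fs in ((.072,15),(.060,45),(.050,45),(.040,30)):
    r=servo_line([*n,z],max_speed=.03,f_stop=fs); print(z,r,round(current_tcp_pos()[2],4),(np.array(current_ft_force())-f0).round(1),current_opening(),round(current_time(),2))
    if r: break
```

```text
0.072 False 0.0719 [-0.8  0.  -1. ] 0.03478452527734593 24.3
0.06 False 0.06 [0.  0.6 4.1] 0.03496443052666124 24.85
0.05 False 0.0491 [-0.9 -0.5 -4. ] 0.03470433620768635 25.33
0.04 True 0.0459 [-2.3  0.  13.4] 0.03493969188458862 25.6
```

Run:
```python
from h import *
n=fx(48.4,80.9)
hold(.2); print(current_tcp_pos()[2],current_ft_force())
r=servo_line([*n,.042],max_speed=.01,f_stop=25); print(r,current_tcp_pos()[2],current_ft_force())
servo_line([*n,.0455],max_speed=.02)
gripper_to(.06); servo_line([*n,.13],max_speed=.12)
q=n+[0.0,-.03]
move_to([*q,.25],[pi,0,pi+FY])
C=cam("wrist"); im=read_camera("wrist"); np.savez("w5.npz",im=im,R=C[2],t=C[3])
cv2.imwrite("pics/w5.png",cv2.resize(im[:,:,::-1],(800,600))); print(current_time())
```

```text
0.04590792183829647 [-2.07850995 -0.75382343  7.40870917]
True 0.045880029061510605 [-1.12561869  0.91039442  7.30076268]
28.1
```

View pics/w5.png

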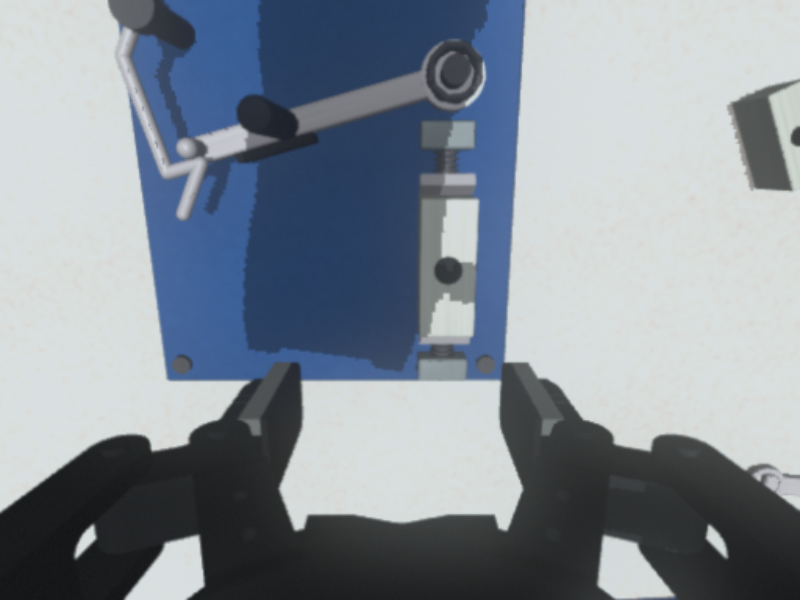

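The block sits in the nest with its bore at (448,270), and the kicker is still hooked at (188,148). To be sure it is home, I give one gentle symmetric press on its top with the fingers straddling the bore, which also measures the height.

Run:
```python
from h import *
n=fx(48.8,81.5)
gripper_to(.02,20)
move_to([*n,.125],[pi,0,pi+FY])
servo_line([*n,.10],max_speed=.1,f_stop=10)
f0=current_ft_force()[2]
r=servo_line([*n,.072],max_speed=.015,f_stop=22); print(r,current_tcp_pos()[2],current_ft_force()[2]-f0)
servo_line([*n,.15],max_speed=.12)
q=n+[0,-.03]; move_to([*q,.25],[pi,0,pi+FY])
im=read_camera("wrist"); a=np.load("w5.npz")["im"]
m=(cv2.absdiff(im,a).max(2)>60)[:230]; print("changed px",m.sum(), np.argwhere(m).mean(0) if m.any() else ""); 
cv2.imwrite("pics/w6.png",im[:,:,::-1]); print(current_time())
```

```text
True 0.084148096578907 8.776472106719051
changed px 120 [ 99.60833333 288.7       ]
31.9083
```

View pics/w6.png

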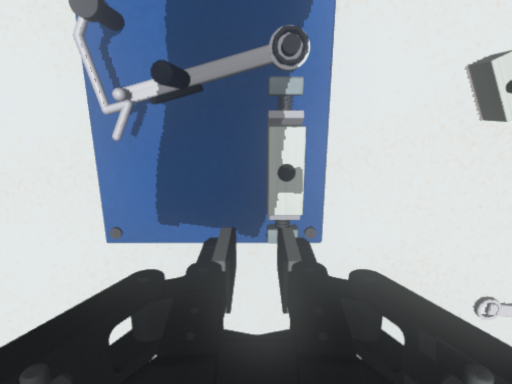

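The press met the top at 62 mm, which is the fully seated height. The kicker is still hooked at (120,95), the block is square in the nest with its bore at (286,172), and the gripper is clear.

```bash
python3 -c "
from station import *
print(hand_in())"
```

```text
the job is handed in; nothing more can be done
None
```

The job is handed in at about 32 s on the robot clock: the kicker is hooked on its catch, the larger grey block is seated bore up between the jaws (top at 62 mm) and released, and nothing else on the bench was handled.

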